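# Fetch the letter opener from the back of a crowded hook

### The arm

A 6-joint arm with a two-finger parallel gripper is mounted at the origin on the work surface. World frame = base frame: x ahead of the robot, y to its left, z up, the work surface at z = 0. Lengths are in m, angles in rad, forces in N, time in s.
With the tool pointing down it reaches from about 0.275 to 0.75 m from the base axis. Payload 10.2 kg.
Tool frame: the origin (TCP) lies on the centre line of the jaws, within the pads' length; the fingertips stand 14 mm ahead of it and the grasp point (between the pads) lies 5 mm behind it; z points along the fingers, y is the line along which they close (so a half turn about z gives the same grasp; the last joint's range is limited). The gripper opens to 88 mm and grips with 3 to 60 N. Pads are 18 mm wide; open, the fingers measure 123 mm over their backs; the gripper's body (75 mm by 187 mm) begins 45 mm behind the grasp point.
Start: joints at [0.98, 0.313, 1.498, -0, 1.331, -0.223], TCP at [0.189, 0.49, 0.253] pointing down, gripper open.
Joint ranges: [-2.94, 2.94], [-0.97, 2.17], [0.19, 2.56], [-1.23, 4.37], [0.02, 3.11], [-2.88, 2.88]. Speed limits (rad/s): [2.39, 2.39, 3.01, 3.14, 3.14, 3.14].

### API

Orientations are given as a 3x3 rotation matrix whose columns are the frame's x, y, z axes.
In Python, from plant import manip gives the robot as it stands.
- The arm moves only by the shell command python3 -m inch 'ROWS' [FORCE]. ROWS is JSON, a list that holds one entry, the list of rows, each a list of 7 numbers: the turn, a rotation vector about the tool's x, y, z each as a share of 180 degrees, from -1 to 1, then the shift along the tool's x, y, z each as a share of 0.8 m, from -1 to 1, then the opening, from 0 (shut) to 1 (fully open). A call has 1 to 8 rows; each row is the pose to reach, as a shift and turn from the pose commanded when the call began, along the tool's axes at that moment, turning the shorter way round; what a row does not reach only later rows make up. A row lasts 1/10 s, in which the tool goes at most 50 mm and 8.59 degrees, less where a joint would pass 70% of its speed; a pose out of reach is approached as far as the arm can. A call with a number of a shift or a turn outside -1 to 1 is refused whole. A call with a gripper value outside its range is refused whole. The fingers move at their own pace and stop on an object; FORCE is the grip in N (left out, the last holds). Time passes only in rows, so rows that repeat a pose let the fingers close. It gives the time, the measured TCP pose, the force, the opening and the grip force at its end, in the units of the state.
- manip.get_obs(): the state, without advancing time (a new reading comes with each control period).
- manip.capture(name): name is "side" or "top"; returns a dict with "image" (400x640x3 uint8, blue, green, red), "fx", "fy", "cx", "cy" (pixels), "world_from_camera" (4x4, takes a point from camera to world coordinates). Camera axes: x right, y down, z forward; pixel columns grow to the right and rows downward; lengths in m; the calibration is good to about 2 mm. A picture is of the moment at which its call begins. There is no depth.
- manip.finish_job(): hands the job in; it is judged then, once.
The state is a dict: "t": time; "joint_pos": joint angles; "qvel": joint speeds; "tau": joint torques, N m; "ee_pos": TCP position; "ee_rot": TCP orientation; "contact_force": force on the tool from outside, world axes, zero at the start; "torque": the same for the moment, N m; "opening": opening from 0.0 (shut) to 1.0 (fully open); "grip_force": force on a finger pad.
Only numpy, scipy, OpenCV 4.12 (cv2) and the standard library are available. Lean on these libraries where they do the work, as an engineer would, in place of code of your own. Each camera call takes 0.05 s, during which the arm holds its last target. There are 200 camera calls.

### The job

The letter opener hangs at the back of the crowded hook stand, behind a drawing template and a set square. First hang those two on the hook of the other, empty stand, then take the letter opener and stand it blade down in the empty near compartment of the pen caddy. Do not knock over or shove the cactus or the mug.

Things in the scene. Friction and masses are not known exactly. Their poses are not given: they have to be found in the camera images.
- opener: Letter opener, rearmost on the crowded hook (origin starts about 35 mm before the post). Dark head 44 wide, 54 high, 8 mm thick with a window 28 wide, 30 mm high. Origin: window centre; z up, x through the window (along the hook), y along the width. Steel blade below, 18 then 11 mm wide, 6 thick, rounded point. About 90 g.
- opener_tip (a point): Point of the letter opener's blade, 142 mm below its origin.
- template: Grey drawing template, one of the two front things on the crowded hook (either may be outermost; origins start about 63 and 91 mm before the post): head 44 wide, 54 high, 8 mm thick with a window 28 wide, 30 mm high. Origin: window centre; z up, x through the window (along the hook), y along the width. Below, a lattice 64 mm wide, 6 thick, down to 112 mm below the origin. About 60 g.
- setsquare: Pale wooden set square, the other front thing: head 44 wide, 54 high, 8 mm thick with a window 28 wide, 30 mm high. Origin: window centre; z up, x through the window (along the hook), y along the width. Below, an open triangle widening to 98 mm, 6 thick, down to 119 mm below the origin. About 60 g.
- stand_full: Crowded hook stand (left or right), all three things hang on it at the start. Foot plate 130 x 110 x 12 mm, post 14 mm thick, fixed. Origin: foot of the post; z up; its hook points to its own -x, roughly at the robot. 
- full_hook (a point): Middle of the hook's upper face, 60 mm before the post, 200 mm above the desk. Level flat bar 14 mm wide, 6 thick, from the post to x = -115 mm; its upturned tip (x -110 to -115) rises 9 mm above that face. A hanging thing's window edge rests on the face, so its origin is 15 mm below it. 
- full_arm (a point): Near end of the headphone arm over the crowded hook, at its underside: 35 mm before the post, 310 mm above the desk. The arm is 34 mm wide, 12 thick, and blocks a hand straight above the rear of the hook; a hand leaning back to the robot about 40 degrees, fingers pointing down and to the post, fits.
- stand_spare: The other stand, same shape and same headphone arm, hook empty at the start, room on it for both front things. Foot plate 130 x 110 x 12 mm, post 14 mm thick, fixed. Origin: foot of the post; z up; its hook points to its own -x, roughly at the robot. 
- spare_hook (a point): Middle of the hook's upper face, 60 mm before the post, 200 mm above the desk. Level flat bar 14 mm wide, 6 thick, from the post to x = -115 mm; its upturned tip (x -110 to -115) rises 9 mm above that face. A hanging thing's window edge rests on the face, so its origin is 15 mm below it. 
- caddy: Yellow open-topped pen caddy fixed to the desk, 124 mm (x) by 80 mm (y), 85 mm high, walls, floor and divider 4 mm. Origin: centre of its underside; -x is its side nearest the robot. A divider across the middle makes two compartments: the near one (x from -58 to -2 mm, y from -36 to 36 mm, centre x = -30 mm) is empty, the far one is full of pens reaching up to 150 mm.
- cactus: Cactus in a white pot, 96 mm across, 210 mm high, loose, behind the caddy. Origin: centre of its underside.
- mug: White mug, 80 mm across, 90 mm high, loose, at the right edge of the work area. Origin: centre of its underside.
There are look-alikes about, which are no part of the job. What is shaped like the template but orange is not meant. Leave any blue look-alike of the caddy alone.

How it is judged:
By the outcome, as a careful person would: the job done as asked, in the order asked, and still so for the second after the job is handed in, with the robot touching nothing.
It also fails if it takes over 72 s, if anything falls off the work surface, if the arm or the gripper's body presses on something with over 40 N, if the wrist force passes 120 N, or if a joint passes its speed limit or range.

## Working session

There is one attempt and no reset: what is moved stays moved. The work goes in short steps, Python scripts to look and compute and a shell command to move; the robot and the scene stay as the last step left them, time stands still between calls to the robot, and variables do not carry over. Pictures are saved under pics/ and viewed, at most 10 in all, crops included, and the job is handed in when it is done.

```bash
ls; mkdir -p pics; python3 - <<'E'
from plant import manip
import cv2,numpy as np
np.set_printoptions(precision=4,suppress=True)
for n in("side","top"):
    c=manip.capture(n); cv2.imwrite(f"pics/{n}0.png",c["image"]); print(n,c["fx"],c["fy"],c["cx"],c["cy"]);print(c["world_from_camera"])
o=manip.get_obs();print(o)
E
```

```text
pics
side 470.8417482426216 470.8417482426216 314.8886989131551 199.5100685333702
[[-0.9752 -0.1616  0.1515  0.3343]
 [-0.2215  0.7162 -0.6618  0.6112]
 [-0.0016 -0.6789 -0.7342  1.0127]
 [ 0.      0.      0.      1.    ]]
top 397.87602027470024 397.87602027470024 323.0762921328624 203.34206776677286
[[-0.0023 -0.9944  0.1055  0.3842]
 [-0.9999  0.0008 -0.0137 -0.0996]
 [ 0.0135 -0.1055 -0.9943  1.2546]
 [ 0.      0.      0.      1.    ]]
{'t': 0.1, 'joint_pos': array([ 0.9796,  0.3134,  1.4983,  0.    ,  1.331 , -0.2234]), 'qvel': array([-0.0007, -0.0015, -0.001 , -0.0007, -0.0019, -0.    ]), 'tau': array([  0.0035, -40.2807, -25.2643,   0.0696,   0.0342,  -0.    ]), 'ee_pos': array([0.1887, 0.4897, 0.2522]), 'ee_rot': array([[-0.9331,  0.3596, -0.0007],
       [ 0.3596,  0.9331, -0.0009],
       [ 0.0003, -0.0011, -1.    ]]), 'contact_force': array([ 0.0297,  0.4478, -0.4415]), 'torque': array([-0.0057, -0.0054,  0.0178]), 'grip_force': 0.0, 'opening': 1.0031263331268625}
```

View pics/side0.png

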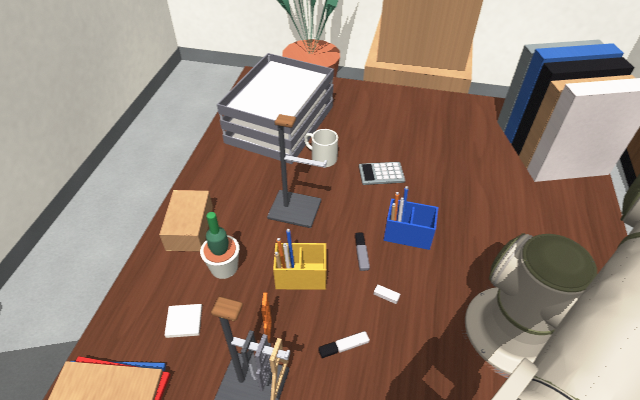

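View pics/top0.png

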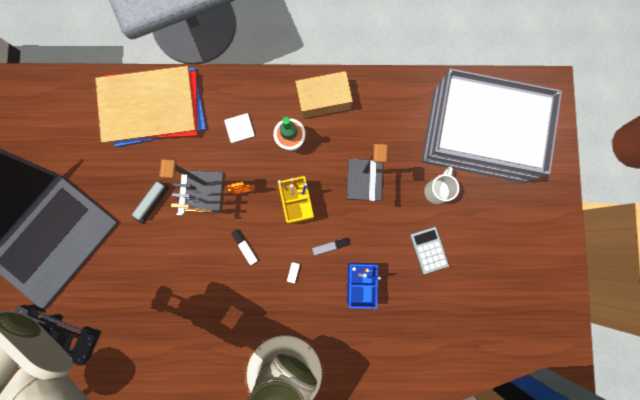

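```bash
cat > crop.py <<'E'
import cv2,numpy as np
def tile(img,x,y,w,h,s):
    c=cv2.resize(img[y:y+h,x:x+w],None,fx=s,fy=s,interpolation=cv2.INTER_CUBIC)
    for u in range((x+9)//10*10,x+w,10):
        cv2.line(c,((u-x)*s+s//2,0),((u-x)*s+s//2,4 if u%50 else 14),(0,255,255),1)
        if u%20==0: cv2.putText(c,str(u),((u-x)*s-8,14),0,.35,(0,255,255),1)
    for v in range((y+9)//10*10,y+h,10):
        cv2.line(c,(0,(v-y)*s+s//2),(4,(v-y)*s+s//2),(0,255,255),1)
        if v%20==0: cv2.putText(c,str(v),(5,(v-y)*s+s//2+4),0,.35,(0,255,255),1)
    return c
E
python3 - <<'E'
from crop import *
s=cv2.imread("pics/side0.png");t=cv2.imread("pics/top0.png")
a=np.hstack([tile(s,205,290,100,110,4),tile(t,155,150,100,110,4)][:2])
b=np.hstack([tile(s,260,110,80,120,5)[:,:400],tile(t,340,140,100,120,4)[:480,:400][0:480].copy() if 0 else cv2.resize(tile(t,340,140,80,120,5),(400,600))])
cv2.imwrite("pics/c1.png",a);cv2.imwrite("pics/c2.png",b)
E
```

```text
(no output)
```

View pics/c1.png

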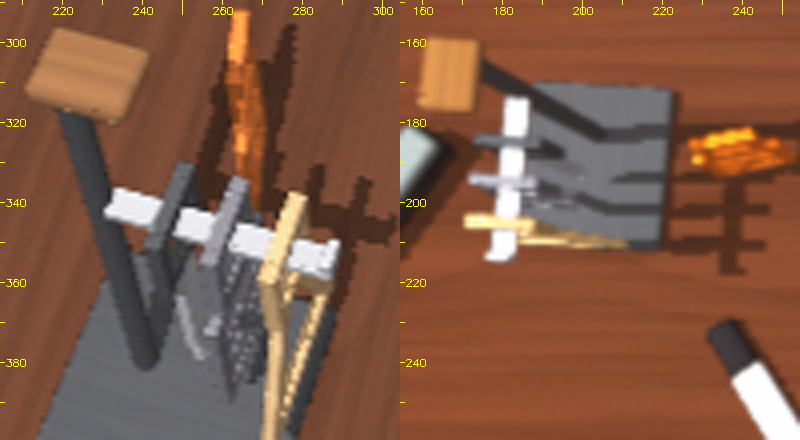

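View pics/c2.png

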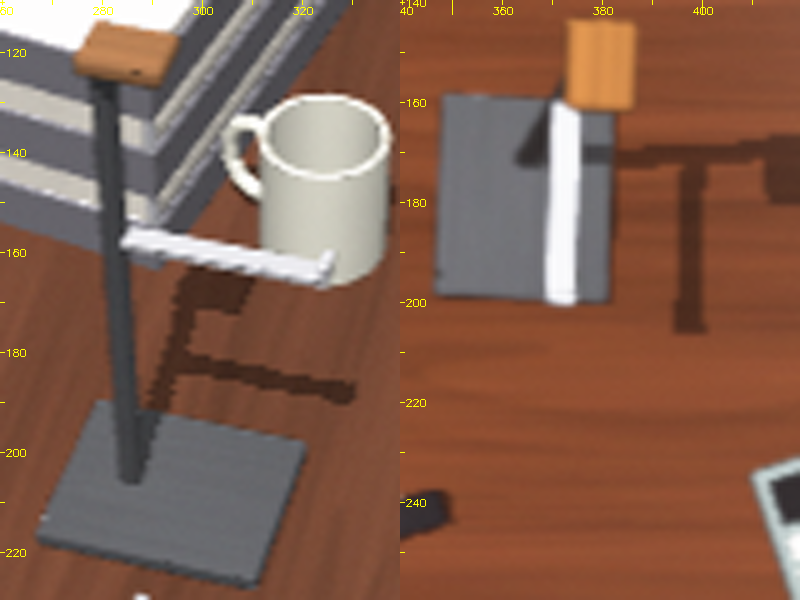

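```bash
cat > geo.py <<'E'
import numpy as np
from plant import manip
np.set_printoptions(precision=4,suppress=True)
SD=(470.8417,314.8887,199.51,np.array([[-0.9752,-0.1616,0.1515,0.3343],[-0.2215,0.7162,-0.6618,0.6112],[-0.0016,-0.6789,-0.7342,1.0127]]))
TP=(397.876,323.0763,203.342,np.array([[-0.0023,-0.9944,0.1055,0.3842],[-0.9999,0.0008,-0.0137,-0.0996],[0.0135,-0.1055,-0.9943,1.2546]]))
def proj(c,p):
    f,cx,cy,M=c; q=M[:,:3].T@(np.asarray(p)-M[:,3]); return np.array([f*q[0]/q[2]+cx,f*q[1]/q[2]+cy])
def st(P,p):
    x,y,a=P[:3];c,s=np.cos(a),np.sin(a);return np.array([x+c*p[0]-s*p[1],y+s*p[0]+c*p[1],p[2]])
def onplane(c,uv,z):
    f,cx,cy,M=c;d=M[:,:3]@np.array([(uv[0]-cx)/f,(uv[1]-cy)/f,1]);return M[:,3]+d*(z-M[2,3])/d[2]
E
python3 - <<'E'
from geo import *
from scipy.optimize import least_squares
def fit(obs,x0):
    def r(P):
        e=[]
        for c,m,uv in obs:
            m=np.array(m,float); 
            if m[2]==.012: m[0]+=P[3]
            e+=list(proj(c,st(P,m))-uv)
        return e
    s=least_squares(r,x0,loss='soft_l1');print(s.x);print(np.reshape(r(s.x),(-1,2)));return s.x
spare=[(TP,(-.115,0,.209),(372.2,200.6)),(SD,(-.115,0,.209),(326,161.5)),(TP,(-.035,0,.322),(380.2,162)),
 (TP,(.065,.055,.012),(348.6,159)),(TP,(-.065,-.055,.012),(382,200.2)),(TP,(-.065,.055,.012),(347.2,198.4)),
 (SD,(.065,.055,.012),(267.5,217.5)),(SD,(-.065,.055,.012),(312,226.5)),(SD,(-.065,-.055,.012),(320.8,198.5))]
S=fit(spare,[.6,-.23,0,0])
full=[(TP,(-.115,0,.209),(179.8,215.3)),(TP,(-.035,0,.322),(166.7,177.2)),(SD,(-.115,0,.209),(288,350.5)),
 (TP,(.065,-.055,.012),(224,172.5)),(TP,(-.065,-.055,.012),(220.8,212)),(TP,(.065,.055,.012),(189,170)),]
F=fit(full,[.58,.28,0,0])
for n,x,uv in(("set",-.091,(276,347.5)),("tem",-.063,(260.7,344.7)),("op",-.035,(247,341))):
    print(n,proj(SD,st(F,(x,0,.212)))-uv, [proj(SD,st(F,(x+d,0,.212)))-uv for d in(-.01,.01)])
for P in(S,F):print([st(P,(x,0,.185)) for x in(-.091,-.063,-.035)])
E
```

```text
[ 0.6171 -0.2497 -0.0344 -0.0259]
[[ 0.6047  0.0728]
 [-0.1882  0.0947]
 [-0.246   0.0972]
 [-0.6724 -0.0553]
 [-0.2384  0.4852]
 [-0.3235  1.1165]
 [-0.927  -0.5212]
 [-0.5775 -0.4216]
 [ 0.4583 -0.722 ]]
[ 0.5799  0.2534 -0.0487 -0.0254]
[[ 1.0615 -0.4259]
 [ 0.6534  0.2441]
 [-0.0225  1.0989]
 [-0.2193 -0.8059]
 [-0.052   0.701 ]
 [-0.125   0.0105]]
set [-0.8346 -0.0563] [array([4.4571, 1.3614]), array([-6.1033, -1.4679])]
tem [-0.2298 -1.1935] [array([4.9981, 0.2072]), array([-5.4351, -2.5881])]
op [-1.0484 -1.3833] [array([4.1168, 0.0005]), array([-6.1914, -2.7613])]
[array([ 0.5261, -0.2466,  0.185 ]), array([ 0.5541, -0.2475,  0.185 ]), array([ 0.5821, -0.2485,  0.185 ])]
[array([0.489 , 0.2579, 0.185 ]), array([0.517 , 0.2565, 0.185 ]), array([0.5449, 0.2551, 0.185 ])]
```

```bash
cat >> geo.py <<'E'
from scipy.spatial.transform import Rotation as R
S=(.6171,-.2497,-.0344);F=(.5799,.2549,-.052)
def rot(yaw,th):
    z=np.array([np.sin(th)*np.cos(yaw),np.sin(th)*np.sin(yaw),-np.cos(th)]);y=np.array([-np.sin(yaw),np.cos(yaw),0])
    return np.c_[np.cross(y,z),y,z]
def go(label,g,yaw,th=40,back=0,base=None):
    """rows from base (pos,R; default measured) to grasp point g; returns the new pose for chaining"""
    if base is None:
        o=manip.get_obs();base=(o["ee_pos"],o["ee_rot"])
    Rt=rot(yaw,np.radians(th));t=np.asarray(g)+Rt[:,2]*(.005-back)
    v=R.from_matrix(base[1].T@Rt).as_rotvec()/np.pi;s=base[1].T@(t-base[0])/.8
    print(label,np.round(v,4),np.round(s,4),"mm",round(np.linalg.norm(s)*800),"deg",round(np.linalg.norm(v)*180));return t,Rt
E
python3 - <<'E'
from geo import *
g=st(F,(-.091,0,.191))
b=go("pre",g,F[2],back=.1); b=go("in",g,F[2],base=b); b=go("lift",g+[0,0,.0165],F[2],base=b)
u=np.array([np.cos(F[2]),np.sin(F[2]),0])
b=go("out",g+[0,0,.0165]-.06*u,F[2],base=b)
E
```

```text
pre [-0.0354 -0.2205 -0.0963] [-0.3812 -0.1571 -0.0143] mm 330 deg 44
in [0. 0. 0.] [ 0.    -0.     0.125] mm 100 deg 0
lift [0. 0. 0.] [-0.0133  0.     -0.0158] mm 17 deg 0
out [0. 0. 0.] [ 0.0575  0.     -0.0482] mm 60 deg 0
```

```bash
python3 -m inch '[[[-0.0354,-0.2205,-0.0963,-0.3812,-0.1571,-0.0143,0.8],[-0.0354,-0.2205,-0.0963,-0.3812,-0.1571,-0.0143,0.8],[-0.0354,-0.2205,-0.0963,-0.3812,-0.1571,-0.0143,0.8],[-0.0354,-0.2205,-0.0963,-0.3812,-0.1571,-0.0143,0.8],[-0.0354,-0.2205,-0.0963,-0.3812,-0.1571,-0.0143,0.8],[-0.0354,-0.2205,-0.0963,-0.3812,-0.1571,-0.0143,0.8],[-0.0354,-0.2205,-0.0963,-0.3812,-0.1571,-0.0143,0.8],[-0.0354,-0.2205,-0.0963,-0.3812,-0.1571,-0.0143,0.8]]]' 30
python3 -m inch '[[[-0.0,0,0,0,0,0,0.8],[0,0,0,0,0,0,0.8]]]'
python3 - <<'E'
from geo import *
g=st(F,(-.091,0,.191))
go("pre",g,F[2],back=.1)
go("in",g,F[2])
E
```

```text
t: 0.9
ee_pos: [0.4298, 0.2605, 0.2641]
ee_rot: [[-0.764, 0.056, 0.642], [0.044, 0.998, -0.036], [-0.643, 0.001, -0.766]]
contact_force: [-0.1, 0.1, -0.1]
opening: 0.8
grip_force: 0.0
t: 1.1
ee_pos: [0.4275, 0.2636, 0.264]
ee_rot: [[-0.765, 0.051, 0.642], [0.04, 0.999, -0.032], [-0.643, 0.001, -0.766]]
contact_force: [-1.4, 0.1, 0.3]
opening: 0.8
grip_force: 0.0
pre [0.0004 0.0001 0.0001] [-0.0004 -0.001   0.0006] mm 1 deg 0
in [0.0004 0.0001 0.0001] [-0.0003 -0.0012  0.1256] mm 101 deg 0
```

```bash
python3 -m inch '[[[0,0,0,0,-0.001,0.05,0.8],[0,0,0,0,-0.001,0.09,0.8],[0,0,0,0,-0.001,0.11,0.8],[0,0,0,0,-0.001,0.1255,0.8],[0,0,0,0,-0.001,0.1255,0.8]]]'
python3 - <<'E'
from geo import *
from crop import *
s=manip.capture("side")["image"];t=manip.capture("top")["image"]
cv2.imwrite("pics/g1.png",np.hstack([tile(s,205,290,100,110,4),tile(t,150,150,100,110,4)]))
E
```

```text
t: 1.6
ee_pos: [0.4924, 0.2594, 0.1862]
ee_rot: [[-0.766, 0.051, 0.641], [0.039, 0.999, -0.033], [-0.642, 0.0, -0.767]]
contact_force: [0.0, -1.5, 0.3]
opening: 0.801
grip_force: 0.0
```

View pics/g1.png

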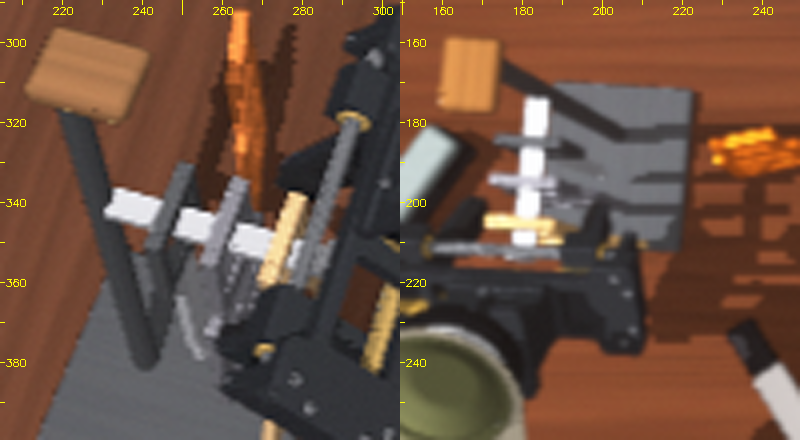

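The fingers straddle the tan set-square head (side ≈(276,345), top ≈(183,205)), with the template clear behind it. Closing and lifting next.

```bash
python3 -m inch '[[[0,0,0,0,0,0,0.4],[0,0,0,0,0,0,0.4],[0,0,0,0,0,0,0.4],[0,0,0,0,0,0,0.4],[0,0,0,0,0,0,0.4]]]' 30
python3 -m inch '[[[0,0,0,-0.0066,0,-0.0079,0.4],[0,0,0,-0.0133,0,-0.0158,0.4],[0,0,0,-0.0133,0,-0.0158,0.4],[0,0,0,-0.0133,0,-0.0158,0.4]]]'
python3 -m inch '[[[0,0,0,0.024,0,-0.02,0.4],[0,0,0,0.0575,0,-0.0482,0.4],[0,0,0,0.0575,0,-0.0482,0.4],[0,0,0,0.0575,0,-0.0482,0.4]]]'
python3 - <<'E'
from geo import *
from crop import *
o=manip.get_obs();b=(o["ee_pos"],o["ee_rot"])
h=.191+.0165
b=go("back",[.36,.22,h],0.,base=b)
b=go("across",[.37,-.23,h],S[2],base=b)
P=lambda x,z:st(S,(x,0,z))
b=go("front",P(-.165,h),S[2],base=b)
b=go("on",P(-.058,h),S[2],base=b)
b=go("down",P(-.058,.191),S[2],base=b)
s=manip.capture("side")["image"];t=manip.capture("top")["image"]
cv2.imwrite("pics/g2.png",np.hstack([tile(s,205,290,100,110,4),tile(t,150,150,100,110,4)]))
E
```

```text
t: 2.2
ee_pos: [0.4927, 0.259, 0.1877]
ee_rot: [[-0.764, 0.052, 0.643], [0.04, 0.999, -0.032], [-0.644, 0.001, -0.765]]
contact_force: [-1.2, 0.1, 2.0]
opening: 0.49
grip_force: 30.0
t: 2.6
ee_pos: [0.4925, 0.2588, 0.2035]
ee_rot: [[-0.765, 0.052, 0.642], [0.04, 0.999, -0.033], [-0.643, 0.001, -0.766]]
contact_force: [0.7, -0.4, -0.9]
opening: 0.492
grip_force: 30.0
t: 3.0
ee_pos: [0.4326, 0.2622, 0.2037]
ee_rot: [[-0.765, 0.051, 0.643], [0.04, 0.999, -0.032], [-0.643, 0.001, -0.766]]
contact_force: [0.6, 0.8, -0.0]
opening: 0.495
grip_force: 30.0
back [-0.0103  0.0002 -0.0126] [ 0.0642 -0.0571 -0.0541] mm 81 deg 3
across [0.007  0.     0.0084] [-0.0096 -0.5626  0.008 ] mm 450 deg 2
front [0. 0. 0.] [-0.0791 -0.014   0.0664] mm 83 deg 0
on [0. 0. 0.] [-0.1025 -0.      0.086 ] mm 107 deg 0
down [0. 0. 0.] [0.0133 0.     0.0158] mm 17 deg 0
```

View pics/g2.png

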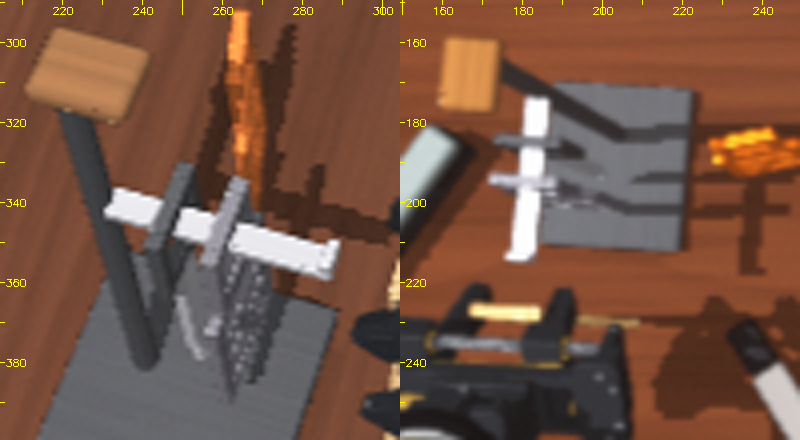

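The set square is held and off the hook; the template and opener still hang as before. Carrying it to the spare stand.

```bash
python3 -m inch '[[[-0.01,0,-0.0126,0.0642,-0.0571,-0.0541,0.4],[-0.01,0,-0.0126,0.0642,-0.0571,-0.0541,0.4],[-0.01,0,-0.0126,0.0642,-0.0571,-0.0541,0.4]]]'
python3 -m inch '[[[0.007,0,0.0084,-0.0096,-0.5626,0.008,0.4],[0.007,0,0.0084,-0.0096,-0.5626,0.008,0.4],[0.007,0,0.0084,-0.0096,-0.5626,0.008,0.4],[0.007,0,0.0084,-0.0096,-0.5626,0.008,0.4],[0.007,0,0.0084,-0.0096,-0.5626,0.008,0.4],[0.007,0,0.0084,-0.0096,-0.5626,0.008,0.4],[0.007,0,0.0084,-0.0096,-0.5626,0.008,0.4],[0.007,0,0.0084,-0.0096,-0.5626,0.008,0.4]]]'
python3 -m inch '[[[0,0,0,0,0,0,0.4],[0,0,0,0,0,0,0.4],[0,0,0,0,0,0,0.4]]]'
python3 - <<'E'
from geo import *
h=.191+.0165
P=lambda x,z:st(S,(x,0,z))
b=go("front",P(-.165,h),S[2])
b=go("on",P(-.058,h),S[2],base=b)
E
```

```text
t: 3.4
ee_pos: [0.3616, 0.2184, 0.2032]
ee_rot: [[-0.766, 0.003, 0.642], [0.001, 1.0, -0.003], [-0.642, -0.001, -0.766]]
contact_force: [0.4, 0.5, 0.5]
opening: 0.496
grip_force: 30.0
t: 4.2
ee_pos: [0.3644, 0.0304, 0.1963]
ee_rot: [[-0.782, 0.04, 0.623], [0.031, 0.999, -0.024], [-0.623, 0.001, -0.782]]
contact_force: [-0.7, -0.1, -0.6]
opening: 0.491
grip_force: 30.0
t: 4.5
ee_pos: [0.3635, 0.0322, 0.1957]
ee_rot: [[-0.783, 0.039, 0.621], [0.032, 0.999, -0.023], [-0.621, 0.001, -0.783]]
contact_force: [0.3, 0.6, -0.8]
opening: 0.493
grip_force: 30.0
front [-0.0006 -0.0088 -0.0015] [-0.1071 -0.3406  0.0716] mm 291 deg 2
on [0. 0. 0.] [-0.1025 -0.      0.086 ] mm 107 deg 0
```

```bash
python3 -m inch '[[[0,-0.0088,-0.0015,-0.1071,-0.3406,0.0716,0.4],[0,-0.0088,-0.0015,-0.1071,-0.3406,0.0716,0.4],[0,-0.0088,-0.0015,-0.1071,-0.3406,0.0716,0.4],[0,-0.0088,-0.0015,-0.1071,-0.3406,0.0716,0.4],[0,-0.0088,-0.0015,-0.1071,-0.3406,0.0716,0.4],[0,-0.0088,-0.0015,-0.1071,-0.3406,0.0716,0.4],[0,-0.0088,-0.0015,-0.1071,-0.3406,0.0716,0.4],[0,-0.0088,-0.0015,-0.1071,-0.3406,0.0716,0.4]]]'
python3 - <<'E'
from geo import *
h=.191+.0165
P=lambda x,z:st(S,(x,0,z))
print(manip.get_obs()["joint_pos"],manip.get_obs()["qvel"])
b=go("front",P(-.165,h),S[2])
E
```

```text
t: 5.3
ee_pos: [0.4746, -0.2357, 0.2257]
ee_rot: [[-0.791, 0.063, 0.609], [0.051, 0.998, -0.038], [-0.61, 0.001, -0.792]]
contact_force: [0.1, 0.8, 0.3]
opening: 0.493
grip_force: 30.0
[-0.8925  0.1269  1.9467  0.7374  0.7341 -2.8771] [ 0.0137 -0.026   0.068   0.0038  0.0132 -0.0058]
front [-0.0055 -0.0133 -0.0073] [ 0.0352 -0.012   0.0076] mm 30 deg 3
```

```bash
python3 - <<'E'
from geo import *
o=manip.get_obs();q=o["joint_pos"]
Rz=lambda a:R.from_euler('z',a);Ry=lambda a:R.from_euler('y',a)
m=(Rz(q[0])*Ry(q[1]+q[2])*Rz(q[3])*Ry(q[4])*Rz(q[5]+np.pi/2)).as_matrix();print(m-o["ee_rot"])
def wr(j1,j23,Rt):
    W=(Rz(j1)*Ry(j23)).inv()*R.from_matrix(Rt)
    a=W.as_euler('ZYZ');return np.round([a[0],a[1],(a[2]-np.pi/2+np.pi)%(2*np.pi)-np.pi],2)
for name,j1s,yaw in(("right",(-.75,-.6,-.45,-.2),S[2]),("left",(.7,.55,.4),F[2])):
  for th in(0,15,30,40,50):
    for fl in(0,1):
      print(name,th,fl,[list(wr(j,2.07,rot(yaw,np.radians(th))@np.diag([1-2*fl,1-2*fl,1]))) for j in j1s])
E
```

```text
[[-0.  0. -0.]
 [ 0.  0. -0.]
 [ 0.  0. -0.]]
right 0 0 [[np.float64(0.0), np.float64(1.07), np.float64(-2.29)], [np.float64(0.0), np.float64(1.07), np.float64(-2.14)], [np.float64(0.0), np.float64(1.07), np.float64(-1.99)], [np.float64(-0.0), np.float64(1.07), np.float64(-1.74)]]
right 0 1 [[np.float64(0.0), np.float64(1.07), np.float64(0.86)], [np.float64(0.0), np.float64(1.07), np.float64(1.01)], [np.float64(0.0), np.float64(1.07), np.float64(1.16)], [np.float64(0.0), np.float64(1.07), np.float64(1.41)]]
right 15 0 [[np.float64(0.22), np.float64(0.88), np.float64(-2.41)], [np.float64(0.18), np.float64(0.86), np.float64(-2.24)], [np.float64(0.14), np.float64(0.84), np.float64(-2.07)], [np.float64(0.06), np.float64(0.81), np.float64(-1.77)]]
right 15 1 [[np.float64(0.22), np.float64(0.88), np.float64(0.73)], [np.float64(0.18), np.float64(0.86), np.float64(0.9)], [np.float64(0.14), np.float64(0.84), np.float64(1.07)], [np.float64(0.06), np.float64(0.81), np.float64(1.37)]]
right 30 0 [[np.float64(0.51), np.float64(0.73), np.float64(-2.62)], [np.float64(0.45), np.float64(0.67), np.flo
[... 2427 characters left out ...]
np.float64(0.68), np.float64(-0.3)], [np.float64(-0.72), np.float64(0.59), np.float64(-0.46)], [np.float64(-0.62), np.float64(0.51), np.float64(-0.66)]]
left 40 1 [[np.float64(-0.78), np.float64(0.68), np.float64(2.84)], [np.float64(-0.72), np.float64(0.59), np.float64(2.68)], [np.float64(-0.62), np.float64(0.51), np.float64(2.48)]]
left 50 0 [[np.float64(-1.06), np.float64(0.65), np.float64(-0.08)], [np.float64(-1.03), np.float64(0.53), np.float64(-0.2)], [np.float64(-0.96), np.float64(0.42), np.float64(-0.35)]]
left 50 1 [[np.float64(-1.06), np.float64(0.65), np.float64(3.07)], [np.float64(-1.03), np.float64(0.53), np.float64(2.95)], [np.float64(-0.96), np.float64(0.42), np.float64(2.79)]]
```

```bash
cat >> geo.py <<'E'
Rz=lambda a:R.from_euler('z',a);Ry=lambda a:R.from_euler('y',a)
E
python3 - <<'E'
from geo import *
h=.191+.0165
P=lambda x,z:st(S,(x,0,z))
b=go("front",P(-.16,h),S[2],35)
b=go("on",P(-.056,h),S[2],35,base=b)
E
```

```text
front [-0.0052  0.0145 -0.0075] [ 0.0308 -0.0119  0.0114] mm 28 deg 3
on [0. 0. 0.] [-0.1065  0.      0.0746] mm 104 deg 0
```

```bash
python3 -m inch '[[[-0.005,0.0145,-0.0075,0.0308,-0.0119,0.0114,0.4],[-0.005,0.0145,-0.0075,0.0308,-0.0119,0.0114,0.4],[-0.005,0.0145,-0.0075,0.0308,-0.0119,0.0114,0.4],[-0.005,0.0145,-0.0075,0.0308,-0.0119,0.0114,0.4]]]'
python3 - <<'E'
from geo import *
from crop import *
h=.191+.0165
P=lambda x,z:st(S,(x,0,z))
print(manip.get_obs()["joint_pos"])
b=go("front",P(-.16,h),S[2],35)
b=go("on",P(-.056,h),S[2],35)
s=manip.capture("side")["image"];t=manip.capture("top")["image"]
cv2.imwrite("pics/g3.png",np.hstack([cv2.resize(tile(s,260,110,80,120,5),(400,600)),tile(t,340,140,80,120,5)]))
E
```

```text
t: 5.7
ee_pos: [0.4635, -0.2387, 0.2095]
ee_rot: [[-0.823, 0.04, 0.567], [0.033, 0.999, -0.023], [-0.567, -0.0, -0.824]]
contact_force: [0.3, -0.4, -0.2]
opening: 0.491
grip_force: 30.0
[-0.9053  0.1461  1.951   0.6857  0.7502 -2.8791]
front [-0.001  -0.0026 -0.0014] [ 0.0077 -0.0072  0.0039] mm 9 deg 1
on [-0.001  -0.0026 -0.0014] [-0.0994 -0.0065  0.0776] mm 101 deg 1
```

View pics/g3.png

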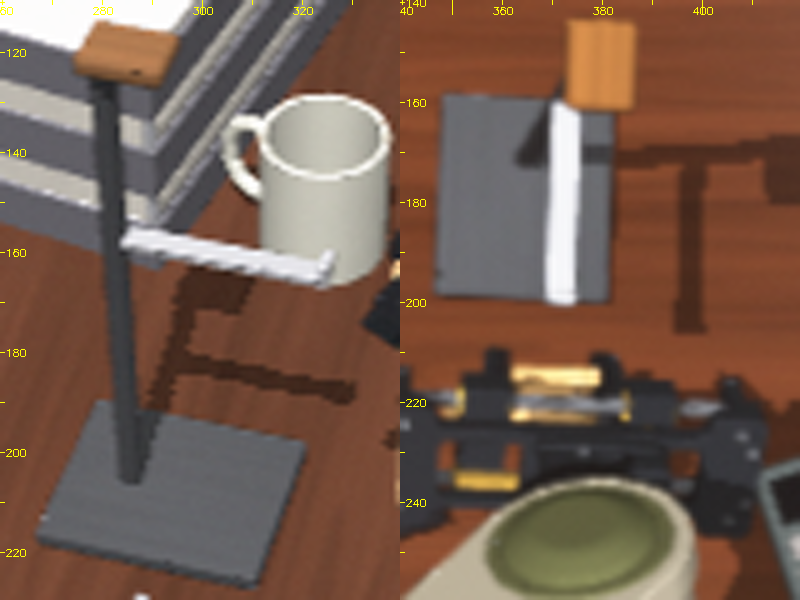

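```bash
python3 - <<'E'
from geo import *
print(proj(TP,(.461,-.2387,.234)),proj(TP,(.461,-.2437,.234)),proj(TP,(.461,-.245,.209)), [proj(TP,st(S,(x,0,.2))) for x in(-.115,-.06,-.02)])
E
```

```text
[371.6587 215.4524] [373.5964 215.45  ] [372.764  216.1624] [array([372.34  , 201.0349]), array([372.7286, 180.7003]), array([373.0085, 166.0501])]
```

```bash
python3 -m inch '[[[0,0,0,0.0077,-0.0072,0.0039,0.4],[0,0,0,0.0077,-0.0072,0.0039,0.4],[0,0,0,-0.03,-0.007,0.03,0.4],[-0.001,-0.0026,-0.0014,-0.07,-0.0065,0.056,0.4],[-0.001,-0.0026,-0.0014,-0.0994,-0.0065,0.0776,0.4],[-0.001,-0.0026,-0.0014,-0.0994,-0.0065,0.0776,0.4],[-0.001,-0.0026,-0.0014,-0.0994,-0.0065,0.0776,0.4]]]'
python3 - <<'E'
from geo import *
P=lambda x,z:st(S,(x,0,z))
print(manip.get_obs()["joint_pos"])
b=go("on",P(-.056,.2075),S[2],35)
b=go("down",P(-.056,.190),S[2],35)
b=go("retreat",P(-.056,.190),S[2],35,back=.12,base=b)
E
```

```text
t: 6.5
ee_pos: [0.5633, -0.2486, 0.2023]
ee_rot: [[-0.82, 0.034, 0.572], [0.029, 0.999, -0.019], [-0.572, 0.001, -0.82]]
contact_force: [-0.5, 0.2, 0.2]
opening: 0.495
grip_force: 30.0
[-0.7544  0.3423  1.716   0.6252  0.7017 -2.6979]
on [ 0.0002 -0.0006 -0.0002] [-0.0015  0.0009 -0.0007] mm 2 deg 0
down [ 0.0002 -0.0006 -0.0002] [0.011  0.0009 0.0172] mm 16 deg 0
retreat [0. 0. 0.] [ 0.    0.   -0.15] mm 120 deg 0
```

```bash
python3 -m inch '[[[0,0,0,0.005,0.001,0.008,0.4],[0,0,0,0.011,0.001,0.0172,0.4],[0,0,0,0.011,0.001,0.0172,0.4],[0,0,0,0.011,0.001,0.0172,0.7],[0,0,0,0.011,0.001,0.0172,0.8],[0,0,0,0.011,0.001,0.0172,0.8],[0,0,0,0.011,0.001,0.0172,0.8],[0,0,0,0.011,0.001,0.0172,0.8]]]'
python3 -m inch '[[[0,0,0,0,0,-0.04,0.8],[0,0,0,0,0,-0.1,0.8],[0,0,0,0,0,-0.16,0.8],[0,0,0,0,0,-0.16,0.8]]]'
python3 - <<'E'
from geo import *
from crop import *
s=manip.capture("side")["image"];t=manip.capture("top")["image"]
cv2.imwrite("pics/g4.png",np.hstack([tile(s,260,110,80,120,5),tile(t,340,140,80,120,5)]))
h=.191
Q=lambda x,z:st(F,(x,0,z))
b=go("away",[.37,-.20,.26],0.,33)
b=go("left",[.37,.22,.26],0.,33,base=b)
b=go("pre",Q(-.063,h),F[2],33,back=.11,base=b)
E
```

```text
t: 7.3
ee_pos: [0.5641, -0.2481, 0.1863]
ee_rot: [[-0.819, 0.035, 0.572], [0.029, 0.999, -0.02], [-0.573, 0.0, -0.82]]
contact_force: [-0.3, -0.7, 0.5]
opening: 0.804
grip_force: 0.0
t: 7.7
ee_pos: [0.4902, -0.2465, 0.2969]
ee_rot: [[-0.816, 0.036, 0.577], [0.026, 0.999, -0.026], [-0.578, -0.007, -0.816]]
contact_force: [0.3, -0.9, -0.8]
opening: 0.8
grip_force: 0.0
away [-0.0066  0.0111 -0.0093] [ 0.1484  0.0519 -0.0487] mm 132 deg 3
left [0. 0. 0.] [0.    0.525 0.   ] mm 420 deg 0
pre [0.009  0.     0.0139] [-0.1072  0.0514  0.035 ] mm 99 deg 3
```

View pics/g4.png

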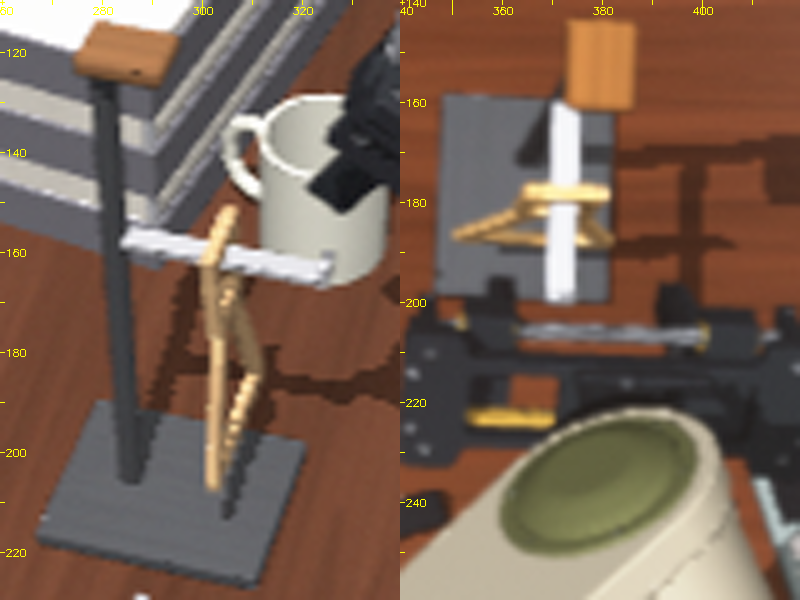

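Set square hangs on the spare hook (side ≈(303,160), top ≈(373,179)). Going back for the template.

```bash
python3 -m inch '[[[-0.006,0.011,-0.009,0.148,0.052,-0.049,0.8],[-0.006,0.011,-0.009,0.148,0.052,-0.049,0.8],[-0.006,0.011,-0.009,0.148,0.577,-0.049,0.8],[-0.006,0.011,-0.009,0.148,0.577,-0.049,0.8],[-0.006,0.011,-0.009,0.148,0.577,-0.049,0.8],[-0.006,0.011,-0.009,0.148,0.577,-0.049,0.8],[-0.006,0.011,-0.009,0.148,0.577,-0.049,0.8],[-0.006,0.011,-0.009,0.148,0.577,-0.049,0.8]]]'
python3 - <<'E'
from geo import *
Q=lambda x,z:st(F,(x,0,z))
b=go("left",[.37,.22,.26],0.,33)
b=go("pre",Q(-.063,.191),F[2],33,back=.11,base=b)
E
```

```text
t: 8.6
ee_pos: [0.3922, 0.0734, 0.2574]
ee_rot: [[-0.841, 0.0, 0.541], [0.001, 1.0, -0.0], [-0.541, 0.0, -0.841]]
contact_force: [0.6, -1.1, -0.8]
opening: 0.8
grip_force: 0.0
left [-0.     -0.0014 -0.0002] [ 0.0216  0.1833 -0.0115] mm 148 deg 0
pre [0.009  0.     0.0139] [-0.1072  0.0514  0.035 ] mm 99 deg 3
```

```bash
python3 -m inch '[[[0,0,0,0.0216,0.1833,-0.0115,0.8],[0,0,0,0.0216,0.1833,-0.0115,0.8],[0,0,0,0.0216,0.1833,-0.0115,0.8],[0.009,0,0.0139,-0.0856,0.2347,0.0235,0.8],[0.009,0,0.0139,-0.0856,0.2347,0.0235,0.8],[0.009,0,0.0139,-0.0856,0.2347,0.0235,0.8],[0.009,0,0.0139,-0.0856,0.2347,0.0235,0.8]]]'
python3 - <<'E'
from geo import *
Q=lambda x,z:st(F,(x,0,z))
b=go("pre",Q(-.063,.191),F[2],33,back=.11)
b=go("in",Q(-.063,.191),F[2],33)
b=go("lift",Q(-.063,.2075),F[2],33,base=b)
b=go("out",Q(-.155,.2075),F[2],33,base=b)
E
```

```text
t: 9.3
ee_pos: [0.4614, 0.2602, 0.2774]
ee_rot: [[-0.841, 0.052, 0.538], [0.043, 0.999, -0.029], [-0.539, -0.002, -0.842]]
contact_force: [0.1, -0.2, -0.6]
opening: 0.803
grip_force: 0.0
pre [-0.0004 -0.0022  0.0004] [ 0.0005  0.0011 -0.0028] mm 2 deg 0
in [-0.0004 -0.0022  0.0004] [-0.0004  0.0013  0.1347] mm 108 deg 0
lift [0. 0. 0.] [-0.0112  0.     -0.0173] mm 16 deg 0
out [0. 0. 0.] [ 0.0964 -0.     -0.0626] mm 92 deg 0
```

```bash
python3 -m inch '[[[0,0,0,0,0.001,0.06,0.8],[0,-0.002,0,0,0.001,0.1,0.8],[0,-0.002,0,0,0.001,0.1345,0.8],[0,-0.002,0,0,0.001,0.1345,0.8],[0,-0.002,0,0,0.001,0.1345,0.8]]]'
python3 -m inch '[[[0,0,0,0,0,0,0.4],[0,0,0,0,0,0,0.4],[0,0,0,0,0,0,0.4],[0,0,0,0,0,0,0.4],[0,0,0,0,0,0,0.4]]]' 30
python3 -m inch '[[[0,0,0,-0.006,0,-0.009,0.4],[0,0,0,-0.0112,0,-0.0173,0.4],[0,0,0,-0.0112,0,-0.0173,0.4],[0,0,0,0.03,0,-0.044,0.4],[0,0,0,0.085,0,-0.08,0.4],[0,0,0,0.085,0,-0.08,0.4],[0,0,0,0.085,0,-0.08,0.4]]]'
python3 - <<'E'
from geo import *
from crop import *
s=manip.capture("side")["image"];t=manip.capture("top")["image"]
cv2.imwrite("pics/g5.png",np.hstack([tile(s,205,290,115,110,4),tile(t,150,150,85,110,4)]))
h=.2075
b=go("back",[.36,.15,h],0.,33)
b=go("across",[.36,-.22,h],S[2],33,base=b)
P=lambda x,z:st(S,(x,0,z))
b=go("front",P(-.16,h),S[2],33,base=b)
E
```

```text
t: 9.8
ee_pos: [0.5183, 0.2559, 0.1889]
ee_rot: [[-0.837, 0.054, 0.545], [0.045, 0.999, -0.03], [-0.546, -0.001, -0.838]]
contact_force: [0.1, 0.1, -0.2]
opening: 0.798
grip_force: 0.0
t: 10.3
ee_pos: [0.5192, 0.2565, 0.1897]
ee_rot: [[-0.835, 0.054, 0.547], [0.045, 0.999, -0.029], [-0.548, 0.0, -0.837]]
contact_force: [-2.9, 0.5, 3.9]
opening: 0.494
grip_force: 30.0
t: 11.0
ee_pos: [0.427, 0.2615, 0.2058]
ee_rot: [[-0.836, 0.053, 0.547], [0.044, 0.999, -0.029], [-0.547, -0.0, -0.837]]
contact_force: [-0.2, -0.5, -0.4]
opening: 0.493
grip_force: 30.0
back [-0.0094  0.0011 -0.0145] [ 0.0638 -0.1434 -0.0381] mm 129 deg 3
across [0.006  0.     0.0092] [ 0.     -0.4626 -0.    ] mm 370 deg 2
front [0. 0. 0.] [-0.1027 -0.026   0.0667] mm 100 deg 0
```

View pics/g5.png

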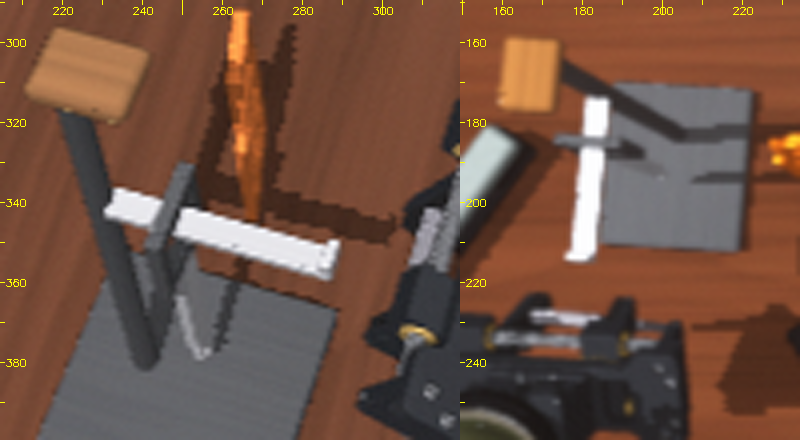

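Template is held, and the opener hangs alone (side ≈(247,341)). Carrying it across.

```bash
python3 -m inch '[[[-0.009,0.001,-0.0145,0.0638,-0.1434,-0.0381,0.4],[-0.009,0.001,-0.0145,0.0638,-0.1434,-0.0381,0.4],[-0.009,0.001,-0.0145,0.0638,-0.1434,-0.0381,0.4],[-0.009,0.001,-0.0145,0.0638,-0.1434,-0.0381,0.4]]]'
python3 -m inch '[[[0.006,0,0.009,0,-0.4626,-0.002,0.4],[0.006,0,0.009,0,-0.4626,-0.002,0.4],[0.006,0,0.009,0,-0.4626,-0.002,0.4],[0.006,0,0.009,0,-0.4626,-0.002,0.4],[0.006,0,0.009,0,-0.4626,-0.002,0.4],[0.006,0,0.009,0,-0.4626,-0.002,0.4],[0.006,0,0.009,0,-0.4626,-0.002,0.4],[0.006,0,0.009,0,-0.4626,-0.002,0.4]]]'
python3 - <<'E'
from geo import *
P=lambda x,z:st(S,(x,0,z))
print(manip.get_obs()["joint_pos"])
b=go("front",P(-.16,.2104),S[2],33)
b=go("on",P(-.087,.2104),S[2],33,base=b)
E
```

```text
t: 11.5
ee_pos: [0.3615, 0.1476, 0.2031]
ee_rot: [[-0.839, 0.005, 0.544], [0.003, 1.0, -0.004], [-0.544, -0.002, -0.839]]
contact_force: [0.6, -0.3, 0.4]
opening: 0.492
grip_force: 30.0
t: 12.3
ee_pos: [0.3666, -0.1531, 0.2099]
ee_rot: [[-0.844, 0.048, 0.535], [0.04, 0.999, -0.026], [-0.535, -0.001, -0.845]]
contact_force: [0.8, 0.9, -0.4]
opening: 0.492
grip_force: 30.0
[-0.9704 -0.1623  2.2396  0.6324  0.8051 -2.881 ]
front [-0.0026 -0.0036 -0.0033] [-0.1004 -0.1083  0.0693] mm 131 deg 1
on [0. 0. 0.] [-0.0765  0.      0.0497] mm 73 deg 0
```

```bash
python3 -m inch '[[[0,0.005,0,-0.06,-0.0,0.042,0.4],[0,0,0,-0.1004,-0.04,0.0693,0.4],[0,0,0,-0.1004,-0.1083,0.0693,0.4],[0,0,0,-0.1004,-0.1083,0.0693,0.4],[0,0,0,-0.1004,-0.1083,0.0693,0.4],[-0.001,0,-0.002,-0.1004,-0.1083,0.0693,0.4]]]'
python3 - <<'E'
from geo import *
P=lambda x,z:st(S,(x,0,z))
print(manip.get_obs()["joint_pos"])
b=go("front",P(-.16,.2104),S[2],33)
b=go("on",P(-.087,.2104),S[2],33)
E
```

```text
t: 12.9
ee_pos: [0.4607, -0.2397, 0.2058]
ee_rot: [[-0.845, 0.035, 0.534], [0.028, 0.999, -0.021], [-0.535, -0.003, -0.845]]
contact_force: [-0.2, 0.2, -0.9]
opening: 0.491
grip_force: 30.0
[-0.8982  0.1542  1.9371  0.6265  0.7624 -2.8335]
front [-0.0008 -0.0038  0.0004] [ 0.0004 -0.0057 -0.0008] mm 5 deg 1
on [-0.0008 -0.0038  0.0004] [-0.0767 -0.0057  0.048 ] mm 73 deg 1
```

```bash
python3 -m inch '[[[0,0,0,0,-0.0057,-0.0008,0.4],[0,0,0,0,-0.0057,-0.0008,0.4],[0,0,0,-0.04,-0.0057,0.0243,0.4],[-0.001,-0.003,0,-0.0767,-0.0057,0.048,0.4],[-0.001,-0.003,0,-0.0767,-0.0057,0.048,0.4],[-0.001,-0.003,0,-0.0767,-0.0057,0.048,0.4]]]'
python3 - <<'E'
from geo import *
P=lambda x,z:st(S,(x,0,z))
b=go("on",P(-.087,.2104),S[2],33)
b=go("down",P(-.087,.1925),S[2],33)
E
```

```text
t: 13.5
ee_pos: [0.5328, -0.2466, 0.2064]
ee_rot: [[-0.839, 0.032, 0.543], [0.026, 0.999, -0.018], [-0.543, -0.001, -0.84]]
contact_force: [-0.0, -0.4, -0.9]
opening: 0.493
grip_force: 30.0
on [ 0.0003 -0.0007  0.0008] [ 0.     -0.0002  0.0003] mm 0 deg 0
down [ 0.0003 -0.0007  0.0008] [ 0.0122 -0.0002  0.0191] mm 18 deg 0
```

```bash
python3 -m inch '[[[0,0,0,0.006,0,0.009,0.4],[0,0,0,0.0122,0,0.0191,0.4],[0,0,0,0.0122,0,0.0191,0.4],[0,0,0,0.0122,0,0.0191,0.7],[0,0,0,0.0122,0,0.0191,0.8],[0,0,0,0.0122,0,0.0191,0.8],[0,0,0,0.0122,0,0.0191,0.8],[0,0,0,0.0122,0,0.0191,0.8]]]'
python3 -m inch '[[[0,0,0,0,0,-0.04,0.8],[0,0,0,0,0,-0.1,0.8],[0,0,0,0,0,-0.16,0.8],[0,0,0,0,0,-0.16,0.8]]]'
python3 - <<'E'
from geo import *
from crop import *
s=manip.capture("side")["image"];t=manip.capture("top")["image"]
cv2.imwrite("pics/g6.png",np.vstack([np.hstack([tile(s,260,140,90,80,4),tile(t,340,150,100,80,4)]),
  np.hstack([tile(s,260,225,90,70,4),tile(t,265,165,70,70,4),np.zeros((280,120,3),np.uint8)])]))
b=go("away",[.40,-.20,.26],0.,37)
b=go("left",[.38,.22,.26],0.,37,base=b)
E
```

```text
t: 14.3
ee_pos: [0.5329, -0.2474, 0.1884]
ee_rot: [[-0.839, 0.033, 0.543], [0.027, 0.999, -0.019], [-0.543, -0.001, -0.84]]
contact_force: [-0.6, -0.5, 0.9]
opening: 0.804
grip_force: 0.0
t: 14.7
ee_pos: [0.4627, -0.246, 0.3014]
ee_rot: [[-0.836, 0.035, 0.548], [0.025, 0.999, -0.026], [-0.548, -0.008, -0.836]]
contact_force: [-0.6, -0.9, 0.1]
opening: 0.803
grip_force: 0.0
away [-0.0068 -0.0224 -0.0084] [0.0923 0.054  0.0004] mm 86 deg 4
left [0. 0. 0.] [ 0.02   0.525 -0.015] mm 420 deg 0
```

View pics/g6.png

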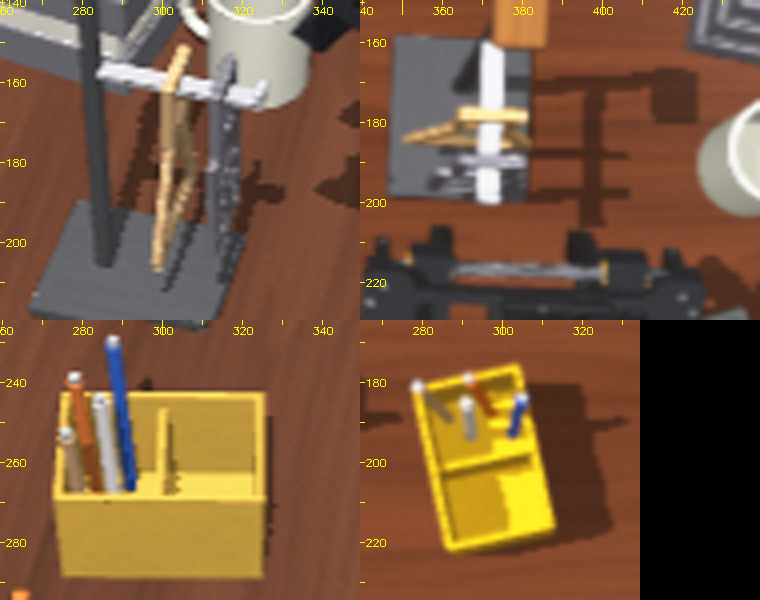

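```bash
python3 - <<'E'
from geo import *
from scipy.optimize import least_squares
a,b=.062,.04
obs=[(TP,(a,b,.085),(278,180.75)),(TP,(a,-b,.085),(305,176)),(TP,(-a,-b,.085),(313.5,217.5)),(TP,(-a,b,.085),(286.5,222.75)),
(SD,(a,b,.085),(273.25,269.25)),(SD,(-a,b,.085),(326.25,269.75)),(SD,(-a,-b,.085),(326,243.25)),(SD,(a,-b,.085),(275.5,243.25)),(SD,(a,b,0),(275.5,289.25)),(SD,(-a,b,0),(325.5,289.25))]
r=lambda P:np.concatenate([proj(c,st(P,m))-uv for c,m,uv in obs])
s=least_squares(r,[.5,-.02,0.2]);print(s.x);print(r(s.x).reshape(-1,2));print(st(s.x,(-.03,0,.15)))
E
python3 -m inch '[[[-0.003,0,-0.003,0.09,0.054,0,0.8],[-0.006,-0.022,-0.008,0.092,0.054,0,0.8],[-0.006,-0.022,-0.008,0.112,0.579,-0.015,0.8],[-0.006,-0.022,-0.008,0.112,0.579,-0.015,0.8],[-0.006,-0.022,-0.008,0.112,0.579,-0.015,0.8],[-0.006,-0.022,-0.008,0.112,0.579,-0.015,0.8],[-0.006,-0.022,-0.008,0.112,0.579,-0.015,0.8],[-0.006,-0.022,-0.008,0.112,0.579,-0.015,0.8]]]'
python3 - <<'E'
from geo import *
Q=lambda x,z:st(F,(x,0,z))
b=go("left",[.38,.22,.26],0.,40)
b=go("pre",Q(-.035,.192),F[2],40,back=.12,base=b)
E
```

```text
[ 0.5196 -0.0355  0.2105]
[[ 0.492   1.3195]
 [-0.1265  0.5123]
 [ 0.0755 -0.3277]
 [ 0.4343  0.1374]
 [-0.116   0.433 ]
 [-0.5389  0.4495]
 [-0.3798 -0.1121]
 [-0.0058 -0.5762]
 [-0.0901 -0.1381]
 [-0.3106  0.3712]]
[ 0.4903 -0.0418  0.15  ]
t: 15.6
ee_pos: [0.4014, 0.0769, 0.2569]
ee_rot: [[-0.804, 0.002, 0.595], [0.001, 1.0, -0.001], [-0.595, -0.0, -0.804]]
contact_force: [0.2, -1.9, -0.1]
opening: 0.8
grip_force: 0.0
left [-0.0004 -0.0194 -0.0004] [ 0.0191  0.1788 -0.013 ] mm 144 deg 3
pre [0.0106 0.     0.0127] [-0.1034  0.0507  0.0477] mm 100 deg 3
```

```bash
python3 -m inch '[[[0,0,0,0.0191,0.1788,-0.013,0.8],[0,-0.019,0,0.0191,0.1788,-0.013,0.8],[0,-0.019,0,0.0191,0.1788,-0.013,0.8],[0.0106,-0.019,0.0127,-0.0843,0.2295,0.0347,0.8],[0.0106,-0.019,0.0127,-0.0843,0.2295,0.0347,0.8],[0.0106,-0.019,0.0127,-0.0843,0.2295,0.0347,0.8],[0.0106,-0.019,0.0127,-0.0843,0.2295,0.0347,0.8]]]'
python3 - <<'E'
from geo import *
Q=lambda x,z:st(F,(x,0,z))
b=go("pre",Q(-.035,.192),F[2],40,back=.12)
b=go("in",Q(-.035,.192),F[2],40)
b=go("lift",Q(-.035,.2085),F[2],40,base=b)
b=go("out",Q(-.155,.2085),F[2],40,base=b)
E
```

```text
t: 16.3
ee_pos: [0.475, 0.2613, 0.2737]
ee_rot: [[-0.767, 0.051, 0.64], [0.038, 0.999, -0.035], [-0.641, -0.003, -0.768]]
contact_force: [-1.4, 0.8, -0.7]
opening: 0.802
grip_force: 0.0
pre [-0.0006 -0.0008  0.0007] [-0.0014 -0.0012 -0.0092] mm 8 deg 0
in [-0.0006 -0.0008  0.0007] [-0.0018 -0.0009  0.1408] mm 113 deg 0
lift [0. 0. 0.] [-0.0133  0.     -0.0158] mm 16 deg 0
out [0. 0. 0.] [ 0.1149 -0.     -0.0964] mm 120 deg 0
```

```bash
python3 -m inch '[[[0,0,0,-0.0018,-0.001,0.05,0.8],[0,0,0,-0.0018,-0.001,0.1,0.8],[0,0,0,-0.0018,-0.001,0.125,0.8],[0,0,0,-0.0018,-0.001,0.1408,0.8],[0,0,0,-0.0018,-0.001,0.1408,0.8],[0,0,0,-0.0018,-0.001,0.1408,0.8]]]'
python3 -m inch '[[[0,0,0,0,0,0,0.4],[0,0,0,0,0,0,0.4],[0,0,0,0,0,0,0.4],[0,0,0,0,0,0,0.4],[0,0,0,0,0,0,0.4]]]' 40
python3 -m inch '[[[0,0,0,-0.007,0,-0.008,0.4],[0,0,0,-0.0133,0,-0.0158,0.4],[0,0,0,-0.0133,0,-0.0158,0.4],[0,0,0,-0.0133,0,-0.0158,0.4]]]'
python3 -c '
from geo import *
Q=lambda x,z:st(F,(x,0,z))
go("lift",Q(-.035,.2085),F[2],40)'
```

```text
t: 16.9
ee_pos: [0.5463, 0.2529, 0.1906]
ee_rot: [[-0.765, 0.055, 0.642], [0.041, 0.998, -0.037], [-0.643, -0.002, -0.766]]
contact_force: [-0.1, -0.4, -0.2]
opening: 0.802
grip_force: 0.0
t: 17.4
ee_pos: [0.5468, 0.253, 0.1908]
ee_rot: [[-0.764, 0.055, 0.642], [0.041, 0.998, -0.037], [-0.643, -0.002, -0.766]]
contact_force: [-1.1, 0.4, 2.4]
opening: 0.491
grip_force: 40.0
t: 17.8
ee_pos: [0.5466, 0.2528, 0.2067]
ee_rot: [[-0.765, 0.056, 0.641], [0.041, 0.998, -0.038], [-0.643, -0.002, -0.766]]
contact_force: [-0.0, -0.5, -0.9]
opening: 0.489
grip_force: 40.0
lift [-0.0013 -0.0001 -0.0004] [0.0004 0.0048 0.003 ] mm 5 deg 0
```

```bash
python3 -m inch '[[[0,0,0,0,0.003,0,0.4],[0,0,0,0.03,0.004,-0.025,0.4],[0,0,0,0.06,0.004,-0.05,0.4],[0,0,0,0.09,0.004,-0.0755,0.4],[0,0,0,0.115,0.004,-0.0964,0.4],[0,0,0,0.115,0.004,-0.0964,0.4],[0,0,0,0.115,0.004,-0.0964,0.4]]]'
python3 - <<'E'
from geo import *
import cv2
for n in("side","top"): cv2.imwrite(f"pics/h_{n}.png",manip.capture(n)["image"])
# is the hook now all white where opener was (side 247,341)?
s=cv2.imread("pics/h_side.png");print([s[v,u].tolist() for u,v in((240,342),(247,345),(252,346),(260,348),(248,333))])
off=.0096
b=go("up",[.42,.20,.30],0.1,40)
b=go("over",[.4903,-.0418,.27+off],.1,40,base=b)
E
```

```text
t: 18.5
ee_pos: [0.4273, 0.263, 0.207]
ee_rot: [[-0.765, 0.055, 0.642], [0.041, 0.998, -0.037], [-0.643, -0.002, -0.766]]
contact_force: [-0.5, -0.3, -1.5]
opening: 0.486
grip_force: 40.0
[[239, 235, 235], [239, 235, 235], [239, 235, 235], [238, 234, 234], [51, 69, 112]]
up [-0.0324 -0.     -0.0376] [-0.0706 -0.0784 -0.0864] mm 109 deg 9
over [0. 0. 0.] [-0.0275 -0.3095  0.0563] mm 253 deg 0
```

```bash
python3 -m inch '[[[-0.0324,0,-0.0376,-0.0706,-0.0784,-0.0864,0.4],[-0.0324,0,-0.0376,-0.0706,-0.0784,-0.0864,0.4],[-0.0324,0,-0.0376,-0.0706,-0.0784,-0.0864,0.4],[-0.0324,0,-0.0376,-0.0706,-0.0784,-0.0864,0.4]]]'
python3 - <<'E'
from geo import *
off=.0096
b=go("over",[.4903,-.0418,.27+off],.1,40)
E
```

```text
t: 19.0
ee_pos: [0.4228, 0.1996, 0.2963]
ee_rot: [[-0.763, -0.102, 0.638], [-0.078, 0.995, 0.065], [-0.641, -0.0, -0.767]]
contact_force: [0.7, -0.0, -0.3]
opening: 0.491
grip_force: 40.0
over [ 0.0003 -0.0005  0.0006] [-0.0273 -0.3088  0.0565] mm 252 deg 0
```

```bash
python3 -m inch '[[[0,0,0,-0.0273,-0.3088,0.0565,0.4],[0,0,0,-0.0273,-0.3088,0.0565,0.4],[0,0,0,-0.0273,-0.3088,0.0565,0.4],[0,0,0,-0.0273,-0.3088,0.0565,0.4],[0,0,0,-0.0273,-0.3088,0.0565,0.4],[0,0,0,-0.0273,-0.3088,0.0565,0.4],[0,0,0,-0.0273,-0.3088,0.0565,0.4],[0,0,0,-0.0273,-0.3088,0.0565,0.4]]]'
python3 - <<'E'
from geo import *
off=.0096
b=go("over",[.4903,-.0418,.27+off],.1,40)
b=go("mid",[.4903,-.0418,.22+off],.1,40)
b=go("down",[.4903,-.0418,.150+off],.1,40)
import cv2
s=manip.capture("side")["image"];cv2.imwrite("pics/h2.png",s)
o=manip.get_obs();p=o["ee_pos"]-.005*o["ee_rot"][:,2]
for dz in(.08,.1,.12,.135):
  u=proj(SD,p-[0,0,off+dz]);print(dz,u);v=int(u[1]); g=s[v,int(u[0])-16:int(u[0])+17:2].astype(int);print(np.round(g.mean(1)).astype(int), (g.max(1)-g.min(1)))
E
```

```text
t: 19.8
ee_pos: [0.493, -0.0424, 0.2752]
ee_rot: [[-0.763, -0.097, 0.639], [-0.075, 0.995, 0.063], [-0.642, 0.0, -0.767]]
contact_force: [0.2, 1.2, -0.8]
opening: 0.492
grip_force: 40.0
over [-0.0004 -0.0004 -0.0007] [-0.001   0.001  -0.0001] mm 1 deg 0
mid [-0.0004 -0.0004 -0.0007] [0.0391 0.001  0.0478] mm 49 deg 0
down [-0.0004 -0.0004 -0.0007] [0.0953 0.001  0.1149] mm 119 deg 0
0.08 [312.4013 228.9419]
[ 77  79  80  85  79  82  82  80 149 130  80  85  84  64  47  72  66] [63 64 66 64 64 64 66 63  3  5 67 70 68 51 37 58 55]
0.1 [312.4493 234.4898]
[ 82  79  83  80  83  83  82  78 145 132  85  83  83  49  47  46  46] [67 63 66 63 66 65 67 62  7  4 67 65 66 38 38 37 37]
0.12 [312.496 239.888]
[ 63  82  81  82  81  84  82  83 141 126  49  52  45  49  48  46  50] [50 65 66 64 65 65 65 66  8  7 41 39 38 38 39 38 39]
0.135 [312.5302 243.8422]
[191 191 193 194 195 193 194 194 175 183 118 174 170 172 167  88  53] [155 155 154 153 153 155 153 153  57   6 112 155 154 154 153  83  40]
```

```bash
python3 -m inch '[[[0,0,0,0.02,0.001,0.024,0.4],[0,0,0,0.0391,0.001,0.0478,0.4],[0,0,0,0.06,0.001,0.073,0.4],[0,0,0,0.08,0.001,0.097,0.4],[0,0,0,0.0953,0.001,0.1149,0.4],[0,0,0,0.0953,0.001,0.1149,0.4],[0,0,0,0.0953,0.001,0.1149,0.4]]]'
python3 -c '
from geo import *
print(manip.get_obs()["ee_pos"])
go("down",[.4903,-.0418,.1565],.1,40)'
```

```text
t: 20.55
ee_pos: [0.4987, -0.0326, 0.1702]
ee_rot: [[-0.776, -0.093, 0.624], [-0.074, 0.996, 0.056], [-0.626, -0.002, -0.779]]
contact_force: [0.8, 0.3, -1.9]
opening: 0.488
grip_force: 40.0
[ 0.4987 -0.0326  0.1702]
down [-0.002  -0.0067 -0.0013] [ 0.0196 -0.0104  0.0125] mm 20 deg 1
```

```bash
python3 -m inch '[[[0,0,0,0.0196,-0.0104,0.0125,0.4],[0,0,0,0.0196,-0.0104,0.0125,0.4],[0,0,0,0.0196,-0.0104,0.0125,0.4],[0,0,0,0.0196,-0.0104,0.0125,0.4]]]'
python3 -c '
from geo import *
o=manip.get_obs();print(o["joint_pos"],o["qvel"])
go("down",[.4903,-.0418,.1565],.1,40)'
```

```text
t: 20.95
ee_pos: [0.4972, -0.0378, 0.1618]
ee_rot: [[-0.786, -0.084, 0.612], [-0.068, 0.996, 0.049], [-0.614, -0.004, -0.789]]
contact_force: [-0.1, -0.7, -0.3]
opening: 0.487
grip_force: 40.0
[-0.4696  0.1431  2.1399  0.8986  0.4219 -2.8798] [ 0.0003  0.0006 -0.0019  0.0009 -0.0031 -0.0008]
down [-0.0041 -0.0118 -0.0033] [ 0.011  -0.0041  0.006 ] mm 11 deg 2
```

```bash
python3 -c '
from geo import *
b=go("yaw",[.4903,-.0418,.162],-.12,39)
b=go("down",[.4903,-.0418,.1565],-.12,39)'
```

```text
yaw [ 0.0395 -0.0061  0.0515] [ 0.0069 -0.005   0.0005] mm 7 deg 12
down [ 0.0395 -0.0061  0.0515] [ 0.0111 -0.005   0.006 ] mm 11 deg 12
```

```bash
python3 -m inch '[[[0.0395,-0.006,0.0515,0.0069,-0.005,0.0005,0.4],[0.0395,-0.006,0.0515,0.0069,-0.005,0.0005,0.4],[0.0395,-0.006,0.0515,0.0069,-0.005,0.0005,0.4],[0.0395,-0.006,0.0515,0.0111,-0.005,0.006,0.4],[0.0395,-0.006,0.0515,0.0111,-0.005,0.006,0.4],[0.0395,-0.006,0.0515,0.0111,-0.005,0.006,0.4]]]'
python3 -c '
from geo import *
o=manip.get_obs();print(o["joint_pos"])
go("down",[.4903,-.0418,.1565],-.12,39)'
```

```text
t: 21.55
ee_pos: [0.4936, -0.0423, 0.1525]
ee_rot: [[-0.772, 0.119, 0.624], [0.092, 0.993, -0.075], [-0.629, 0.0, -0.778]]
contact_force: [-0.4, -0.2, -0.8]
opening: 0.49
grip_force: 40.0
[-0.4115  0.1503  2.1757  0.8684  0.2397 -2.6547]
down [ 0.0002 -0.0002  0.0002] [ 0.0001  0.0001 -0.0002] mm 0 deg 0
```

```bash
python3 -m inch '[[[0,0,0,0,0,0,0.55],[0,0,0,0,0,0,0.7],[0,0,0,0,0,0,0.8],[0,0,0,0,0,0,0.8],[0,0,0,0,0,0,0.8],[0,0,0,0,0,0,0.8]]]'
python3 -m inch '[[[0,0,0,0,0,-0.03,0.8],[0,0,0,0,0,-0.07,0.8],[0,0,0,0,0,-0.12,0.8],[0,0,0,0,0,-0.17,0.8],[0,0,0,0,0,-0.2,0.8],[0,0,0,0,0,-0.2,0.8],[0,0,0,0,0,-0.2,0.8],[0,0,0,0,0,-0.2,0.8]]]'
python3 - <<'E'
from geo import *
import cv2
from crop import tile
s=manip.capture("side")["image"];t=manip.capture("top")["image"];s0=cv2.imread("pics/side0.png");t0=cv2.imread("pics/top0.png")
# dark head / blade pixels that changed vs. start near the caddy, printed coarsely
for n,a,b,(x,y,w,h) in(("side",s,s0,(262,195,80,90)),("top",t,t0,(270,165,60,70))):
    d=np.abs(a.astype(int)-b).max(2)[y:y+h,x:x+w]>30; g=a[y:y+h,x:x+w].mean(2)
    print(n)
    for r in range(0,h,3): print(y+r,''.join(('#' if g[r,c]<60 else '+' if g[r,c]<120 else 'o') if d[r,c] else '.' for c in range(0,w,2)))
for n,a,b,(x,y,w,h) in(("cactus",t,t0,(270,112,38,40)),("mug",t,t0,(424,164,40,40))):
    print(n,(np.abs(a.astype(int)-b).max(2)[y:y+h,x:x+w]>30).mean())
E
```

```text
t: 22.15
ee_pos: [0.4934, -0.042, 0.1524]
ee_rot: [[-0.772, 0.119, 0.624], [0.093, 0.993, -0.075], [-0.629, 0.0, -0.778]]
contact_force: [0.7, -0.1, -0.7]
opening: 0.8
grip_force: 0.0
t: 22.95
ee_pos: [0.3937, -0.03, 0.2755]
ee_rot: [[-0.773, 0.119, 0.623], [0.094, 0.993, -0.074], [-0.627, 0.001, -0.779]]
contact_force: [0.6, -0.1, 0.2]
opening: 0.796
grip_force: 0.0
side
195 ...................o+o..#+++.#..........
198 ...................o+..+...++#..........
201 ...................o+.+.....+...........
204 ..................oo..+....+............
207 ...................o.+.....+............
210 ........................................
213 ........................................
216 ........................................
219 ........................................
222 ........................................
225 ........................................
228 ........................................
231 ........................................
234 ........................................
237 ..........+++...........................
240 ..........+++++.........................
243 .
[... 787 characters left out ...]
................
180 ..............................
183 .......++++++.................
186 .....o++++++++................
189 ......++....+++...o.......#...
192 ......o+++o++++...............
195 .......+++++++o...o...........
198 ..........ooooo...............
201 ..........oooo................
204 ...........oooo...oo..........
207 ...........oooo..ooo..........
210 ............ooooooo...........
213 .............ooooo............
216 ..............ooo.............
219 ..............................
222 ..............................
225 ..............................
228 ..............................
231 ..............................
234 ###...........................
cactus 0.0
mug 0.0
```

```bash
python3 -m inch '[[[0,0,0,0.05,0,-0.08,0.8],[0,0,0,0.05,0,-0.08,0.8],[0,0,0,0.05,0,-0.08,0.8],[0,0,0,0.05,0,-0.08,0.8],[0,0,0,0.05,0,-0.08,0.8],[0,0,0,0.05,0,-0.08,0.8],[0,0,0,0.05,0,-0.08,0.8],[0,0,0,0.05,0,-0.08,0.8]]]'
python3 - <<'E'
from geo import *
import cv2
from scipy.optimize import least_squares
C=(.5196,-.0355,.2105)
t=manip.capture("top")["image"];s=manip.capture("side")["image"];s0=cv2.imread("pics/side0.png");t0=cv2.imread("pics/top0.png")
cv2.imwrite("pics/f_s.png",s);cv2.imwrite("pics/f_t.png",t)
def loc(c,p):
    d=np.array(p)-[C[0],C[1],0];k,n=np.cos(C[2]),np.sin(C[2]);return np.array([k*d[0]+n*d[1],-n*d[0]+k*d[1],d[2]])
for name,a,b in(("head",(290,190),(291,249)),("tip",(300,217),(317,268))):
    f=least_squares(lambda p:np.r_[proj(TP,p)-a,proj(SD,p)-b],[.5,-.03,.1]);print(name,loc(C,f.x),f.fun)
for x,y,w,h,n,a in((265,165,60,70,"t",t),(262,195,80,90,"s",s)):
    o=a.astype(int)[y:y+h,x:x+w];mx,mn=o.max(2),o.min(2);d=np.abs(o-(t0 if n=="t" else s0)[y:y+h,x:x+w]).max(2)>30
    m=d&(mx-mn<25)&(mx<110);v,u=np.nonzero(m);print(n,"dark head",u.mean()+x,v.mean()+y,len(u),u.min()+x,u.max()+x,v.min()+y,v.max()+y)
    m=d&(mx-mn<25)&(mx>=110);v,u=np.nonzero(m);print(n,"blade",len(u),[(int(u[v==r].mean()+x),int(r+y)) for r in np.unique(v)])
E
```

```text
t: 23.85
ee_pos: [0.3229, -0.0214, 0.3011]
ee_rot: [[-0.773, 0.119, 0.624], [0.093, 0.993, -0.074], [-0.628, 0.001, -0.778]]
contact_force: [-0.1, -0.0, -0.8]
opening: 0.801
grip_force: 0.0
head [0.0218 0.0101 0.1273] [ 0.1382  1.1631 -0.9438 -0.1645]
tip [-0.0443 -0.0002  0.0345] [-0.1532 -1.5596  1.2584  0.1844]
t dark head 289.3611111111111 189.09259259259258 108 281 297 183 195
t blade 124 [(286, 183), (287, 184), (281, 185), (290, 187), (291, 188), (289, 192), (295, 193), (291, 196), (292, 197), (293, 198), (293, 199), (293, 200), (294, 201), (294, 202), (294, 203), (295, 204), (295, 205), (296, 206), (296, 207), (296, 208), (297, 209), (297, 210), (298, 211), (298, 212), (298, 213), (299, 214), (299, 215), (299, 216)]
s dark head 293.2463768115942 238.7644927536232 276 280 320 195 262
s blade 154 [(315, 196), (284, 236), (282, 237), (282, 242), (282, 245), (286, 246), (286, 247), (286, 248), (283, 249), (283, 250), (285, 251), (290, 252), (294, 253), (297, 254), (298, 255), (299, 256), (299, 257), (298, 258), (299, 259), (300, 260), (303, 261), (304, 262), (306, 263), (306, 264), (308, 265), (309, 266), (310, 267)]
```

```bash
python3 -c '
from plant import manip
print(manip.finish_job())'
```

```text
the job is handed in; nothing more can be done
None
```

I handed the job in at about 24 s: the set square and then the template hang on the spare hook, and the letter opener stands blade down in the caddy's near compartment, leaning about 35° over the divider with its head above the pens. The cactus and mug look unmoved in the top view, and the last joint sat right at its −2.88 rad limit during the crossings (one reading was −2.881).

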